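# Park the slotted stand between two jars and put the scraper away in it

## Robot

A 6-joint arm with a two-finger parallel gripper is mounted at the origin on a cart in front of the work surface, level with it; the furniture and walls round the work are solid. World frame = base frame: x ahead of the robot, y to its left, z up, the work surface at z = 0. Lengths are in mm, angles in rad, forces in N, time in s.
With the tool pointing down it reaches from about 425 to 950 mm from the base axis. Payload 14.7 kg.
Tool frame: the origin (TCP) lies on the centre line of the jaws, within the pads' length; the fingertips stand 17 mm ahead of it and the grasp point (between the pads) lies 2 mm behind it; z points along the fingers, y is the line along which they close (so a half turn about z gives the same grasp; the last joint's range is limited). The gripper opens to 85 mm and grips with 20 to 120 N. Pads are 22 mm wide; open, the fingers measure 114 mm over their backs; the gripper's body (76 mm by 85 mm) begins 54 mm behind the grasp point. The pads swing forward as they close: fully open they stand 13 mm farther back than shut.
Start: joints at [-0.047, 0.48, 1.596, -0, 1.065, -0.047], TCP at [649.994, 0.021, 248.297] pointing down, gripper open.
Joint ranges: [-2.75, 2.75], [-0.82, 2.05], [0.23, 2.67], [-1.56, 4.7], [0.09, 2.69], [-2.92, 2.92]. Speed limits (rad/s): [1.89, 1.89, 2.39, 3.01, 3.01, 3.01].

## Interface

Orientations are given as a unit quaternion [w, x, y, z].
In Python, from workcell import manip, eoat, readout, eyes gives the robot as it stands. Calls block until the motion is done:
- manip.move_pose(position, orientation): joint-space move of the TCP to a pose.
- manip.line_to(position, frame=None, vel=150, f_stop=None): straight line of the TCP; frame=None keeps the orientation; vel is the mean speed in mm/s. With f_stop (N) it stops when the force on the tool has changed by that much, and returns True; else False.
- manip.move_j(angles): joint-space move.
- eoat.command_gripper(opening, effort=None): finger opening in mm; effort is the grip in N (None keeps the last); returns when the fingers have stopped.
- manip.hold(seconds).
- manip.inverse_kinematics(position, orientation): joint angles nearest the present ones, or None.
- readout.state(): the state.
- eyes.read_camera(name): name is "scene" or "side" or "wrist"; returns a dict with "pixels" (400x640x3 uint8, red, green, blue), "depth" (400x640 float32, mm along the optical axis (not along the pixel's ray), 0 where there is no reading), "vertical_fov" (degrees; the focal length in pixels is half the picture's height over the tangent of half this angle, whatever the lens; pixels are square), "cx", "cy" (the principal point, pixels), "T" (4x4, takes a point from camera to world coordinates); the wrist camera has in their place "hand_eye" (4x4, takes a point from camera to tool coordinates, whose origin is the TCP and whose axes are the flange's). Camera axes: x right, y down, z forward; pixel columns grow to the right and rows downward; lengths in mm; the calibration is good to about 2 mm. A picture is of the moment at which its call begins: read the wrist's pose just before it.
A pose or a line that the arm cannot do raises manip.Unreachable and nothing moves.
- manip.close_job(): hands the job in; it is judged then, once.
The state is a dict: "clock": time; "joints": joint angles; "joint_velocities": joint speeds; "joint_torque": joint torques, N m; "eef_pos": TCP position; "eef_rot": TCP orientation; "wrist_force": force on the tool from outside, world axes, zero at the start; "ft_torque": the same for the moment, N m; "width": finger opening in mm; "finger_force": force on a finger pad.
Only numpy, scipy, OpenCV 4.12 (cv2) and the standard library are available. Lean on these libraries where they do the work, as an engineer would, in place of code of your own. Each camera call takes 0.05 s, during which the arm holds its last target. There are 200 camera calls.

## Task

Push the slotted wooden stand along the worktop, without lifting it, until it stands midway between the coffee jar and the spice jar, in the line of the two jars and square to it (its slot running from jar to jar). Take the bench scraper out of the wire drainer and slide it, blade down, into the stand's slot until it rests on the bottom. The stand must finally be in its place with the scraper in it; leave the two jars, the matchbox and the cup where they are.

Things in the scene. Friction and masses are not known exactly. Their poses are not given: they have to be found in the camera images.
- block: Slotted stand: a light wooden block, 100 (own x) x 90 (own y) x 55 mm high, about 0.8 kg, loose on the worktop in front of the sink, too wide to grip. The open sink basin begins just behind it (about x = 0.50, left of about y = 0.19): keep its centre in front of that edge. Origin at the centre of its underside, z up. One slot in its top, centred, running along its own x: 80 mm long, 8 mm wide, 45 mm deep, mouth bevelled 5 mm all round.
- slot_floor (a point): Centre of the floor of the stand's slot, 10 mm above the stand's underside; axes as the stand.
- coffee_jar: Round glass coffee jar with a dark lid, 59 mm across, 95 mm high, loose. Origin at the centre of its underside. It and the spice jar stand 220 mm apart, centre to centre, one near the front edge of the worktop and one farther back; either may be the front one. The own x axes of both jars run along the line through the two jars (the same direction for both, away from the robot), z up. The middle of that line, 110 mm from each jar, is the stand's place.
- spice_jar: Round glass spice jar with a green lid, 46 mm across, 106 mm high, loose. Origin at the centre of its underside, x axis as told for the coffee jar, z up.
- scraper: Bench scraper, 0.12 kg, standing in the wire drainer at the start, blade down, up to 0.12 rad off upright. Steel blade 70 mm wide (own x), 3 mm thick (own y), 80 mm high; on top of it a black bar handle 80 mm (x) x 18 mm (y) x 28 mm, with upright flat sides, from 80 to 108 mm above the blade's lower edge. Origin at the middle of the blade's lower edge, z towards the handle. Grip the handle across its 18 mm.
- edge (a point): Middle of the scraper's lower blade edge (the scraper's origin); axes as the scraper.
- drainer: Wire drainer fixed to the worktop: white base 100 (own x) x 64 x 6 mm with two wire rails along own x, tops 35 mm high, 6 mm free between them, in which the blade stands on the base (6 mm above the worktop). Origin at the centre of its underside. Lift the scraper straight up at least 40 mm to clear it. A microwave 232 mm high stands right behind (front face at about x = 0.565, from y = -0.02 to the right); keep clear of it.
- matchbox: Bystander: small dark matchbox, 36 x 56 x 15 mm, lying between the drainer and the jars. Origin at the centre of its underside.
- cup: Bystander: little white espresso cup, upside down, 59 x 83 x 52 mm, right of the drainer. Origin at the centre of its underside.
There are look-alikes about, which are no part of the job. Leave any orange or yellow look-alike of the coffee_jar alone.

How it is judged:
By the outcome, as a careful person would: the job done as asked, in the order asked, and still so for the second after the job is handed in, with the robot touching nothing.
It also fails if it takes over 67 s, if anything falls off the work surface, if the arm or the gripper's body presses on something with over 40 N, if the wrist force passes 120 N, or if a joint passes its speed limit or range.

## Working session

There is one attempt and no reset: what is moved stays moved. The work goes in short steps, each a Python script; the robot and the scene stay as the last script left them, time stands still between calls to the robot, and variables do not carry over. Pictures are saved under pics/ and viewed, at most 11 in all, crops included, and the job is handed in when it is done.

```bash
ls; mkdir -p pics; cat > h.py <<'E'
import numpy as np, cv2
from workcell import manip, eoat, readout, eyes
from scipy.spatial.transform import Rotation as R
def snap(n):
    s=readout.state(); c=eyes.read_camera(n)
    f=200/np.tan(np.radians(c["vertical_fov"])/2)
    if n=="wrist":
        T=np.eye(4); q=s["eef_rot"]; T[:3,:3]=R.from_quat([q[1],q[2],q[3],q[0]]).as_matrix(); T[:3,3]=s["eef_pos"]
        T=T@np.array(c["hand_eye"])
    else: T=np.array(c["T"])
    return dict(px=c["pixels"],d=c["depth"],f=f,cx=c["cx"],cy=c["cy"],T=T)
def cloud(c):
    v,u=np.mgrid[0:400,0:640]; d=c["d"]
    P=np.stack([(u-c["cx"])/c["f"]*d,(v-c["cy"])/c["f"]*d,d],-1)
    W=P@c["T"][:3,:3].T+c["T"][:3,3]; W[d==0]=np.nan; return W
def ray(c,uv,z):
    uv=np.atleast_2d(uv).astype(float)
    r=np.c_[(uv[:,0]-c["cx"])/c["f"],(uv[:,1]-c["cy"])/c["f"],np.ones(len(uv))]@c["T"][:3,:3].T
    o=c["T"][:3,3]; return o+r*((z-o[2])/r[:,2])[:,None]
def proj(c,p):
    q=(np.atleast_2d(p)-c["T"][:3,3])@c["T"][:3,:3]
    return q[:,:2]/q[:,2:]*c["f"]+[c["cx"],c["cy"]]
def save(c,n): cv2.imwrite("pics/"+n,c["px"][:,:,::-1])
def load(n): return np.load(n,allow_pickle=True).item()
E
python3 - <<'E'
from h import *
for n in("scene","side","wrist"):
    c=snap(n); save(c,n+"0.png"); np.save(n+"0.npy",c); print(n,c["T"].round(2).tolist(),c["f"],c["cx"],c["cy"])
s=readout.state();print(s["clock"],s["eef_rot"],s["width"])
E
```

```text
pics
scene [[-0.1, -0.58, 0.81, -986.25], [-1.0, 0.07, -0.07, 160.55], [-0.02, -0.81, -0.58, 1124.36], [0.0, 0.0, 0.0, 1.0]] 510.41965676476025 317.0528267615791 193.57977455659125
side [[0.5, -0.56, 0.66, -339.35], [-0.87, -0.32, 0.38, -460.78], [0.0, -0.77, -0.64, 862.65], [0.0, 0.0, 0.0, 1.0]] 415.6153693497034 322.3741838759061 196.66109305978415
wrist [[1.0, 0.0, -0.0, 650.74], [0.0, -0.96, -0.27, 67.74], [-0.0, 0.27, -0.96, 373.81], [0.0, 0.0, 0.0, 1.0]] 321.8081404656048 318.7791096112083 201.83916883538802
0.15 [-3.46508946e-04  7.07100989e-01  7.07112418e-01 -3.16734547e-04] 85.43393022727035
```

View pics/scene0.png

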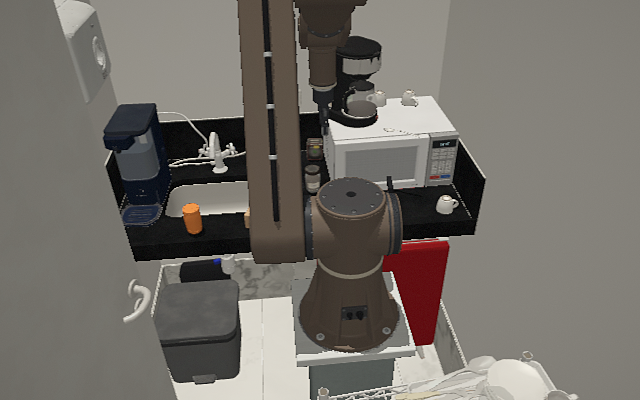

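View pics/side0.png

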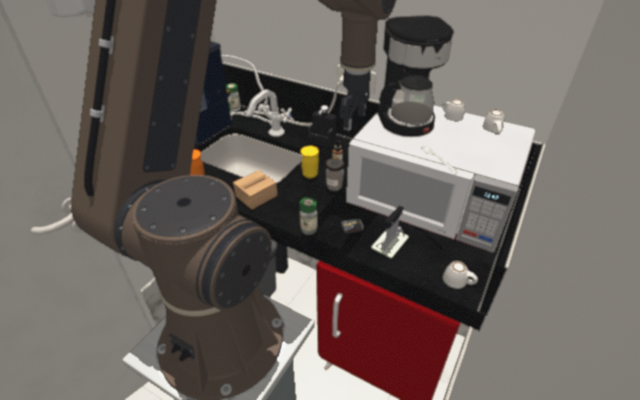

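View pics/wrist0.png

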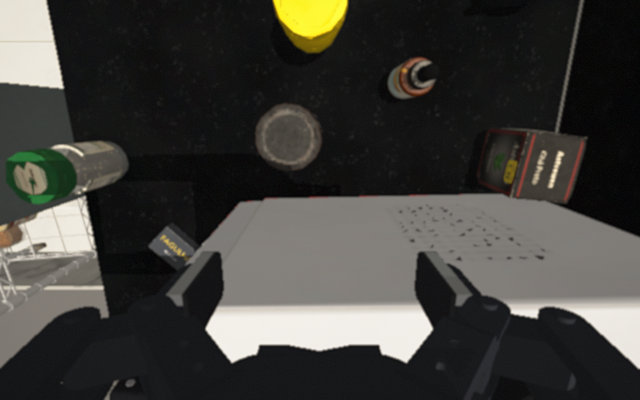

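The side view shows the stand (256,188), the drainer with the scraper (392,230), the matchbox (352,227) and the cup (458,272).
- **Spice jar:** two have green lids, at (308,215) and (232,97). The first is on the front worktop, and the second is behind the sink, so I take the first.
- **Coffee jar:** the candidates are the dark-lidded (335,175), yellow (310,162) and orange (196,160). I take the dark-lidded one, which is at (289,137) in the wrist view.

I'll check the 220 mm spacing and confirm with a crop.

```bash
python3 - <<'E'
from h import *
w=load("wrist0.npy"); s=load("side0.npy"); W=cloud(w); S=cloud(s)
print("coffee lid w",ray(w,[289,137],95).round(),W[137,289].round(),"spice lid w",ray(w,[40,175],106).round(),W[175,40].round())
for n,(u,v) in dict(coffee=(335,165),spice=(308,203),match=(352,226),cup=(456,268),handle=(394,216),stand=(256,182),base=(384,246)).items(): print(n,S[v,u].round())
# stand
m=(S[...,2]>50)&(S[...,2]<60)&(S[...,0]<600)&(S[...,1]>120)
def rect(m,name):
    n,l,st,ce=cv2.connectedComponentsWithStats(m.astype(np.uint8))
    for i in range(1,n):
        if st[i,4]>25:
            p=S[l==i]; r=cv2.minAreaRect(p[:,:2].astype(np.float32)); print(name,st[i],r,np.median(p[:,2]))
v,u=np.mgrid[0:400,0:640]
rect(m,"stand")
rect((S[...,2]>100)&(S[...,2]<130)&(S[...,0]<560)&(S[...,1]<60)&(u>300)&(u<440),"handle")
rect((S[...,2]>90)&(S[...,2]<112)&(u>280)&(u<360)&(v>140),"jars")
rect((S[...,2]>3)&(S[...,2]<12)&(u>365)&(u<415)&(v>220)&(v<262)&(s["px"].min(2)>120),"drainer")
rect((S[...,2]>10)&(S[...,2]<20)&(u>335)&(u<370)&(v>215)&(v<240),"match")
cr=s["px"][120:280,180:480]; cv2.imwrite("pics/c1.png",cv2.resize(cr,None,fx=2.6,fy=2.6,interpolation=cv2.INTER_CUBIC)[:,:,::-1])
E
```

```text
coffee lid w [[625.  48.  95.]] [625.  48.  96.] spice lid w [[414.  17. 106.]] [414.  17. 106.]
coffee [613.  41.  92.]
spice [402.  13. 102.]
match [466. -98.  13.]
cup [ 427. -410.   50.]
handle [ 464. -219.  110.]
stand [463. 246.  45.]
base [ 433. -213.   20.]
stand [191 162  12   9  35] ((423.7193908691406, 452.88458251953125), (16.076398849487305, 47.15030288696289), 82.8134765625) 55.14217924661682
stand [234 170  42  26 504] ((452.06866455078125, 244.02520751953125), (94.70697784423828, 102.4017105102539), 73.95458984375) 52.97070269163288
stand [ 44 214  26  12  48] ((28.990480422973633, 615.920166015625), (7.605795860290527, 66.32555389404297), 72.75567626953125) 57.860513016835796
stand [  0 232  33  18 109] ((-74.34103393554688, 642.0933227539062), (9.81801986694336, 79.33305358886719), 75.39604187011719) 54.616430182938075
handle [348 172  12  11  74] ((556.8523559570312, -49.96875762939453), (6.367671489715576, 36.58244705200195), 0.5920285582542419) 115.2329300251252
handle [301 197  15  12 143] ((402.4798889160156, 12.471199035644531), (44.59825134277344, 39.41190338
[... 529 characters left out ...]
375, -50.35443115234375), (9.011966705322266, 36.86451721191406), 5.708433628082275) 101.62481887572136
jars [300 197  17  15 191] ((402.35345458984375, 12.663032531738281), (44.61167907714844, 44.939762115478516), 31.74075698852539) 103.10587920954174
drainer [372 231  14  21  85] ((459.8564453125, -186.5259552001953), (81.44113159179688, 30.07286834716797), 15.596946716308594) 4.909851616670153
drainer [387 232  21  25 146] ((471.18414306640625, -237.85435485839844), (24.67079734802246, 102.02569580078125), 89.57674407958984) 4.7849477558906415
match [342 219  21  12 166] ((473.3434143066406, -94.47725677490234), (40.424537658691406, 58.0275993347168), 44.44309997558594) 13.061737684675506
```

View pics/c1.png

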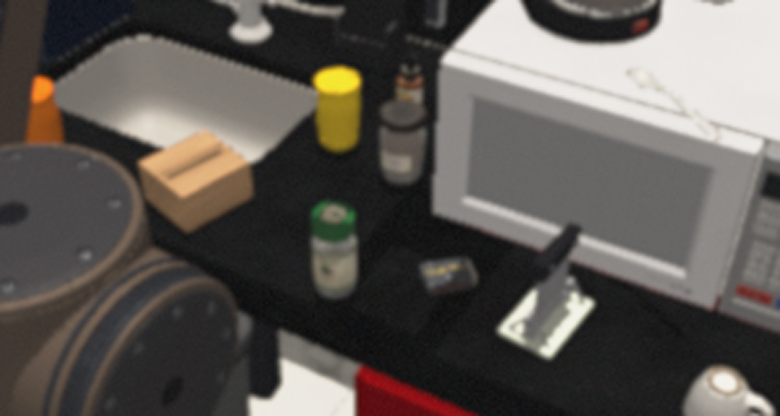

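The crop shows the dark-lidded coffee jar (crop 403,145), the green-lidded spice jar (333,250), the slotted stand (196,180), and the scraper in the drainer (550,290). The jars measure 219.6 mm apart, which matches the 220 mm given, so the identities hold. Next I'll look from above.

```bash
cat >> h.py <<'E'
def quat(psi): # tool y along (cos psi, sin psi), pointing down; camera on the +y side at psi=0
    M=np.c_[[-np.sin(psi),np.cos(psi),0],[np.cos(psi),np.sin(psi),0],[0,0,-1]]
    q=R.from_matrix(M).as_quat(); return [q[3],q[0],q[1],q[2]]
def block(c):
    W=cloud(c); hsv=cv2.cvtColor(c["px"],cv2.COLOR_RGB2HSV)
    m=(abs(W[...,2]-55)<5)&(hsv[...,1]>50)&(W[...,0]>370)&(W[...,0]<620)&(W[...,1]<330)&(W[...,1]>-60)
    m=cv2.morphologyEx(m.astype(np.uint8),cv2.MORPH_CLOSE,np.ones((5,5)))
    n,l,st,_=cv2.connectedComponentsWithStats(m); i=1+np.argmax(st[1:,4])
    v,u=np.where(l==i); P=ray(c,np.c_[u,v],55)[:,:2].astype(np.float32)
    (ctr,(a,b),ang)=cv2.minAreaRect(P)
    if a<b: ang-=90; a,b=b,a
    ang=(ang+90)%180-90
    # slot: points deeper than top inside the rectangle
    return np.array(ctr),np.radians(ang),(a,b)
def slot(c,ctr):
    # dark slot seen by depth: points 8-50 mm high near ctr, using mouth rays at z=50
    W=cloud(c); G=ray(c,np.c_[np.tile(np.arange(640),400),np.repeat(np.arange(400),640)],50).reshape(400,640,3)
    m=(np.hypot(*(np.moveaxis(G[...,:2]-ctr,-1,0)))<44)&(W[...,2]<47)
    P=G[m][:,:2].astype(np.float32); return len(P),cv2.minAreaRect(P)
def jar(c,x,y,h,r):
    W=cloud(c); m=(abs(W[...,2]-h)<4)&(np.hypot(W[...,0]-x,W[...,1]-y)<r+15)
    v,u=np.where(m); P=ray(c,np.c_[u,v],h)[:,:2].astype(np.float32)
    return [np.array(k).round(1) for k in cv2.minEnclosingCircle(P)],P.mean(0),len(P)
E
python3 - <<'E'
from h import *
manip.move_pose([490,120,275],quat(0)); 
w=snap("wrist"); save(w,"w1.png"); np.save("w1.npy",w)
print(readout.state()["clock"])
b=block(w); print(b,np.degrees(b[1])); print(slot(w,b[0]))
print(jar(w,620,45,95,29.5)); print(jar(w,405,13,106,23))
E
```

```text
1.025
(array([454.40307617, 245.61276245]), np.float64(-0.2988828407140668), (100.36688232421875, 91.69210815429688)) -17.124725341796875
(648, ((454.5085144042969, 244.4619903564453), (7.497948169708252, 79.34380340576172), 72.86572265625))
([array([621.9,  48.5]), np.float64(29.7)], array([626.1677  ,  56.297066], dtype=float32), 1522)
([array([405.8,  16.8]), np.float64(23.9)], array([409.09384 ,  16.432945], dtype=float32), 1206)
```

View pics/w1.png

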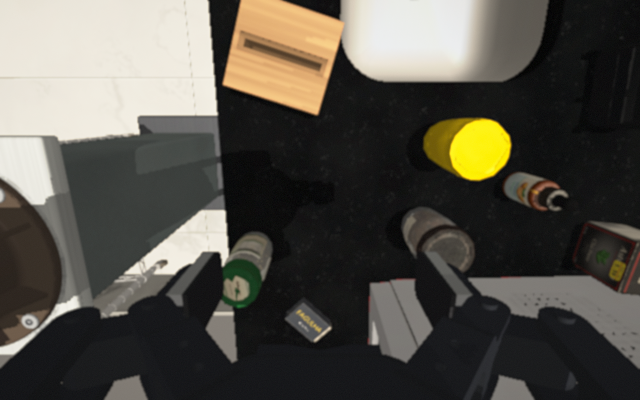

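The wrist view has the stand at (283,55), the spice jar's lid at (240,283), the coffee jar's lid at (447,245) and the matchbox at (307,320). The stand is at (454,245), −17°. Its target is about (514,32), +8.4°. My first move is to push the right end of its front face in +x, which turns it counter-clockwise and shifts it back. After that comes a two-finger push in −y.

```bash
python3 - <<'E'
from h import *
eoat.command_gripper(0,40)
manip.move_pose([372,228,110],quat(0))
manip.line_to([372,228,28],vel=120)
print(manip.line_to([388,228,28],vel=80,f_stop=20),readout.state()["wrist_force"])
manip.line_to([424,228,28],vel=60); print(readout.state()["wrist_force"])
manip.line_to([400,228,28],vel=120)
manip.line_to([400,228,120],vel=200)
manip.move_pose([490,120,275],quat(0))
w=snap("wrist"); save(w,"w2.png"); np.save("w2.npy",w)
print(readout.state()["clock"])
b=block(w); print(b,np.degrees(b[1])); print(slot(w,b[0]))
print(jar(w,620,45,95,29.5)); print(jar(w,405,13,106,23))
E
```

```text
False [-0.58838428 -2.68466138  8.0913665 ]
[-2.48648713 -3.10106813  8.48452878]
6.5
(array([498.79940796, 252.57507324]), np.float64(-0.030340728509000242), (100.08769989013672, 80.02202606201172)) -1.7383956909179688
(765, ((498.3983154296875, 235.2586212158203), (52.888309478759766, 79.37323760986328), 88.56873321533203))
([array([622.2,  49.1]), np.float64(29.6)], array([622.2252 ,  49.33844], dtype=float32), 2299)
([array([406.7,  19. ]), np.float64(22.4)], array([406.8646  ,  27.629568], dtype=float32), 605)
```

View pics/w2.png

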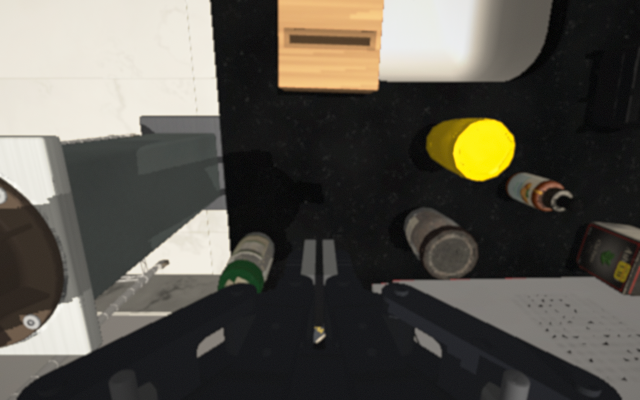

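The stand is now at about (498,257), −1.7°, with its slot at (331,39) and its far edge cropped. A gentle arc push in −y from here meets both the target position and angle.

```bash
cat >> h.py <<'E'
MID=np.array([514,32.8]); PSI=np.radians(8.35)
def pusher(c,psi,off,z=28):
    return [c[0]-np.sin(psi)*off,c[1]+np.cos(psi)*off,z]
def look(tag,pos=[490,120,275],psi=0):
    manip.move_pose(pos,quat(psi)); w=snap("wrist"); save(w,tag+".png"); np.save(tag+".npy",w)
    b=block(w); print("block",b[0].round(1),np.degrees(b[1]).round(2),np.round(b[2],1)); n,s=slot(w,b[0]); print("slot",n,s)
    print("rel mid (along,across)",((b[0]-MID)@[np.cos(PSI),np.sin(PSI)]).round(1),((b[0]-MID)@[-np.sin(PSI),np.cos(PSI)]).round(1),"clock",readout.state()["clock"]); return w,b
E
python3 - <<'E'
from h import *
w=load("w2.npy"); print(ray(w,[331,39],52))
c0=np.array([498.5,257.6]); p0=np.radians(-1.7)
eoat.command_gripper(60)
manip.move_pose(pusher(c0,p0,80,100),quat(p0))
manip.line_to(pusher(c0,p0,80),vel=150)
manip.line_to(pusher(c0,p0,58),vel=80)
# arc
end=MID+25*np.array([-np.sin(PSI),np.cos(PSI)])
for t in (.5,1):
    psi=p0+t*(PSI-p0); L=np.hypot(*(end-c0)); k=(PSI-p0)/L
    c=c0+t*(end-c0)+ (np.array([-4.,0]) if t==.5 else 0)
    manip.line_to(pusher(c,psi,56),quat(psi),vel=75); print(readout.state()["wrist_force"])
s=readout.state(); print(s["eef_pos"],s["clock"])
manip.line_to(pusher(end,PSI,75),vel=100); manip.line_to(pusher(end,PSI,75,130),vel=200)
look("w3")
E
```

```text
[[500.73726163 258.15498522  52.        ]]
[ 0.40629487 -1.17813301  2.86452691]
[ 0.30865301 -0.57954259  2.7975711 ]
[502.1959974  113.01202038  27.98582942] 12.2417
block [510.7  58.9] 8.37 [100.1  91.5]
slot 376 ((510.57861328125, 58.7183837890625), (79.21208953857422, 6.980896949768066), 8.570760726928711)
rel mid (along,across) 0.5 26.3 clock 13.925
```

View pics/w3.png

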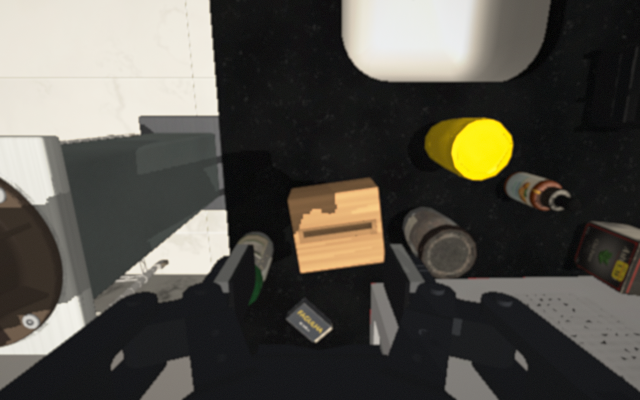

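The stand is at (337,225) px, 0.5 mm off along the line, 8.4° and 26 mm short. I'll do the last push, then a verifying look with both jars in full view.

```bash
python3 - <<'E'
from h import *
end=MID+26.2*np.array([-np.sin(PSI),np.cos(PSI)])
manip.move_pose(pusher(end,PSI,72,130),quat(PSI)); manip.line_to(pusher(end,PSI,72),vel=200)
manip.line_to(pusher(end,PSI,57),vel=80)
manip.line_to(pusher(MID,PSI,54.8),vel=50)
manip.line_to(pusher(MID,PSI,75),vel=120); manip.line_to(pusher(MID,PSI,75,130),vel=250)
w,b=look("w4",[514,70,290])
a=jar(w,622,48,95,29.5); c=jar(w,406,17,106,23); print(a,c)
d=a[0][0]-c[0][0]; print(np.hypot(*d),np.degrees(np.arctan2(d[1],d[0])),(a[0][0]+c[0][0])/2)
E
```

```text
block [514.6  32.5] 8.37 [100.1  91. ]
slot 379 ((514.763916015625, 32.47175598144531), (79.04200744628906, 7.117561340332031), 8.339744567871094)
rel mid (along,across) 0.5 -0.4 clock 17.8917
([array([622.3,  48.7]), np.float64(29.4)], array([622.44714,  49.06401], dtype=float32), 2340) ([array([406.8,  15.7]), np.float64(23.4)], array([406.6784  ,  16.207212], dtype=float32), 1430)
218.01204095187032 8.7062000862886 [514.55  32.2 ]
```

The stand is placed within about 1 mm and 0.4° of the re-measured middle. Now I'll look at the scraper from above.

```bash
cat >> h.py <<'E'
def handle(c,x,y,rad=60,zlo=97,zhi=125):
    W=cloud(c); dark=c["px"].max(2)<110
    m=(W[...,2]>zlo)&(W[...,2]<zhi)&(np.hypot(W[...,0]-x,W[...,1]-y)<rad)&dark
    n,l,st,_=cv2.connectedComponentsWithStats(m.astype(np.uint8)); i=1+np.argmax(st[1:,4]); P=W[l==i]
    return P,l==i
E
python3 - <<'E'
from h import *
psi=np.radians(83)
manip.move_pose([500,-120,300],quat(psi))
manip.move_pose([500,-216,300],quat(psi))
w=snap("wrist"); save(w,"w5.png"); np.save("w5.npy",w)
P,m=handle(w,470,-216); print(len(P),P.mean(0),np.percentile(P[:,2],[2,25,50,75,98]))
T=P[P[:,2]>np.percentile(P[:,2],75)-4]
print(cv2.minAreaRect(T[:,:2].astype(np.float32)))
A=np.c_[T,np.ones(len(T))]; k,*_=np.linalg.lstsq(np.c_[T[:,:2],np.ones(len(T))],T[:,2],rcond=None); print("slopes",k, "std",np.std(T[:,2]-np.c_[T[:,:2],np.ones(len(T))]@k))
print(readout.state()["clock"],readout.state()["joints"])
im=w["px"].copy(); im[m]=im[m]//2+np.array([100,0,0],np.uint8)
cv2.imwrite("pics/w5m.png",im[:,:,::-1])
E
```

```text
1405 [ 473.78613511 -214.58155663  113.4930558 ] [109.8021648  112.84429543 113.75401264 114.41516301 115.57107632]
((475.4025573730469, -214.80543518066406), (17.35300636291504, 78.23651885986328), 83.9997787475586)
slopes [ 8.77014148e-04 -5.03096660e-03  1.12150836e+02] std 1.1312550132688095
20.0667 [-4.63382306e-01  2.81157318e-01  1.77570884e+00  2.95991025e-04
  1.08532324e+00 -1.91128967e+00]
```

View pics/w5m.png

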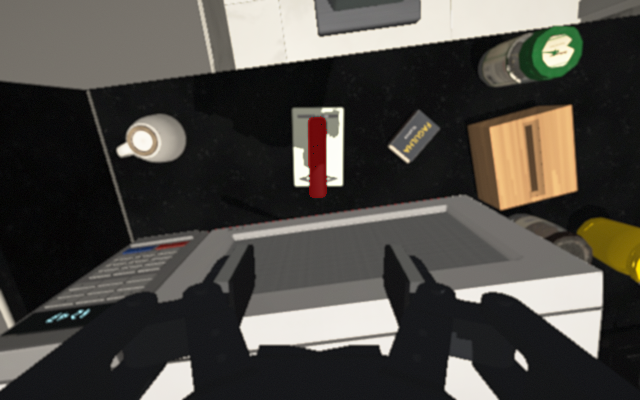

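The masked handle runs from (318,117) to (318,197) px. It is 78 x 17 mm, its top is at z = 114 as expected, and its angle is −6°. The stand is at (533,155) px in the same view. Before grasping I'll check the camera's consistency against the stand from this orientation.

```bash
python3 - <<'E'
from h import *
w=load("w5.npy"); b=block(w); print(b,np.degrees(b[1]),slot(w,b[0]))
psi=np.radians(84)
eoat.command_gripper(60)
p=[475.4,-214.8]
manip.move_pose([*p,170],quat(psi)); manip.line_to([*p,98],vel=120)
eoat.command_gripper(5,50); s=readout.state(); print(s["width"],s["finger_force"],s["wrist_force"],s["ft_torque"],s["eef_pos"])
manip.line_to([*p,160],vel=100); manip.line_to([*p,235],vel=200)
q=np.radians(98.35)
manip.line_to([490,20,235],quat(q),vel=200)
w=snap("wrist"); save(w,"w6.png"); np.save("w6.npy",w)
sd=snap("side"); save(sd,"s6.png"); np.save("s6.npy",sd)
s=readout.state(); print(s["width"],s["clock"],s["wrist_force"],s["eef_pos"])
E
```

```text
(array([514.17980957,  30.14541435]), np.float64(0.1451627691049553), (100.9659423828125, 92.90187072753906)) 8.317214012145996 (345, ((513.9185791015625, 30.847698211669922), (78.4046401977539, 6.670326232910156), 8.222138404846191))
16.866656152168243 48.564534187316895 [-0.39093659  0.64010376  8.43278962] [0.03868826 0.23972511 0.05485897] [ 475.76909747 -215.01271174   98.64330609]
17.34018449696293 24.7917 [-1.35485905 -0.4710883  -0.63009484] [489.97526993  19.21815036 234.93543599]
```

View pics/w6.png

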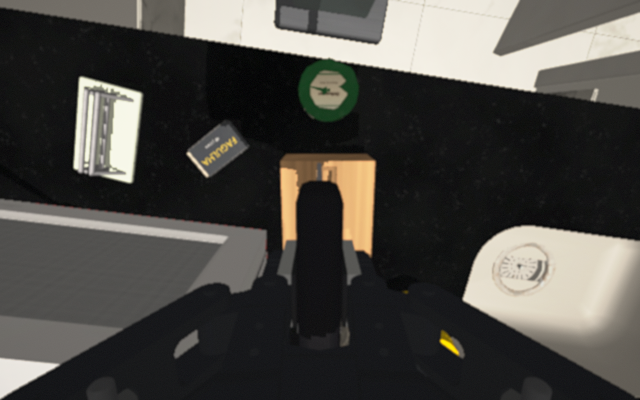

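Grasp is good: the handle is held between the fingers at (320,260) px and the stand's front corners show at (281,156) and (376,156). I'll measure the handle's offset in the hand and the stand's lateral position from this same view.

```bash
python3 - <<'E'
from h import *
w=load("w6.npy"); W=cloud(w); px=w["px"]
s=readout.state(); tcp=np.array(s["eef_pos"]); print(tcp,s["wrist_force"]); q=s["eef_rot"]; M=R.from_quat([q[1],q[2],q[3],q[0]]).as_matrix(); print(M.round(4).tolist())
hsv=cv2.cvtColor(px,cv2.COLOR_RGB2HSV)
m=(abs(W[...,2]-55)<5)&(hsv[...,1]>50)&(W[...,0]>440)&(W[...,0]<500)&(abs(W[...,1]-30)<70)
e=np.array([np.cos(PSI),np.sin(PSI)]); n=np.array([-e[1],e[0]])
for v in range(160,240,8):
    u=np.where(m[v])[0]
    if len(u)>5:
        P=ray(w,[[u.min()-.5,v],[u.max()+.5,v]],55)[:,:2]-MID; print(v,u.min(),u.max(),(P@n).round(1),(P@e).round(1))
# handle top in tool frame
v,u=np.mgrid[0:400,0:640]
T=(W-tcp)@M
h=(u>285)&(u<360)&(v>170)&(v<350)&(px.max(2)<70)&(T[...,2]>-35)&(T[...,2]<0)
P=T[h]; print(len(P),np.percentile(P,[2,50,98],axis=0).round(1).tolist())
near=P[P[:,0]>12]; print("protruding end y",np.percentile(near[:,1],[2,50,98]),near[:,0].max(), np.median(near[:,2]))
# blade & slot from side camera
sd=load("s6.npy"); S=cloud(sd); Ts=(S-tcp)@M
b=(abs(Ts[...,0])<60)&(abs(Ts[...,1])<15)&(Ts[...,2]>25)&(Ts[...,2]<110)
Q=Ts[b]; print("blade",len(Q)); 
for lo in range(25,100,10):
    k=Q[(Q[:,2]>=lo)&(Q[:,2]<lo+10)]
    if len(k): print(lo,np.percentile(k[:,0],[2,98]).round(1),np.median(k[:,1]).round(1))
print("zmax",np.percentile(Q[:,2],99))
B=block(sd); print(B,slot(sd,B[0]))
E
```

```text
[489.97526993  19.21815036 234.93543599] [-1.35485905 -0.4710883  -0.63009484]
[[-0.9896, -0.144, -0.0001], [-0.144, 0.9896, -0.0001], [0.0001, -0.0001, -1.0]]
160 280 374 [-46.7  43.7] [-49.7 -49.7]
168 280 374 [-46.9  44.1] [-42. -42.]
176 281 373 [-46.2  43.5] [-34.3 -34.2]
184 281 373 [-46.5  43.8] [-26.4 -26.3]
192 341 372 [11.9 43.2] [-18.4 -18.3]
200 354 372 [24.9 43.5] [-10.3 -10.3]
8611 [[-24.1, -9.8, -30.4], [8.2, 0.7, -15.2], [39.2, 11.5, -6.3]]
protruding end y [-7.37599333  0.68412474  8.71903939] 39.82801388784779 -14.938301616380148
blade 182
25 [-0.6 37.1] -1.1
35 [-20.  38.] -1.1
45 [-30.2  35.6] -1.4
55 [-31.4  37.8] -1.2
65 [-33.3  36.7] -1.2
75 [-30.8  37.4] -1.4
85 [-31.   34.5] -1.0
zmax 92.39903252408271
(array([509.12387085,  29.12974358]), np.float64(0.1482350250279843), (104.877685546875, 91.04063415527344)) (41, ((510.6585388183594, 29.79944610595703), (72.19877624511719, 13.20527458190918), 0.6691623330116272))
```

The blade is square and centred in the hand, with its edge 92.5 mm below the TCP. Correcting for the camera's 0.7 mm tool‑y bias, which I read off the gripped handle, the slot centre is at about (514.0,30.8).

```bash
python3 - <<'E'
from h import *
q=quat(PSI+np.pi/2); t=np.array([514.0,30.8])
manip.line_to([*t,175],q,vel=150); manip.hold(0.3)
s=readout.state(); err=t-np.array(s["eef_pos"])[:2]; print(err)
c=t+err
manip.line_to([*c,152],vel=80); s=readout.state(); print(s["eef_pos"],s["wrist_force"])
r=manip.line_to([*c,101.5],vel=35,f_stop=8); s=readout.state(); print(r,s["eef_pos"],s["wrist_force"],s["ft_torque"],s["clock"],s["width"])
sd=snap("side"); save(sd,"s7.png"); np.save("s7.npy",sd)
cr=sd["px"][130:250,220:400]; cv2.imwrite("pics/c7.png",cv2.resize(cr,None,fx=4,fy=4,interpolation=cv2.INTER_CUBIC)[:,:,::-1])
E
```

```text
[-0.18479804  0.07986159]
[513.57871141  30.87428043 151.7340028 ] [-0.64445476 -0.6203737  -0.55645437]
True [513.7031933   30.84060648 102.62219076] [-0.88070689 -0.50813831  8.6705819 ] [-0.05348168  0.06646471  0.03969495] 27.4333 17.309277393385816
```

View pics/c7.png

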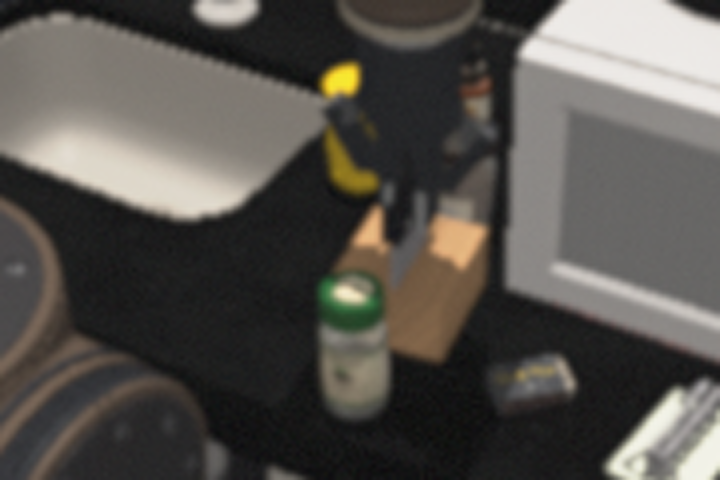

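The blade bottomed out at TCP z = 102.6, exactly the predicted floor height, and the crop shows it in the slot at (410,255). Now I'll release, lift away and verify.

```bash
python3 - <<'E'
from h import *
eoat.command_gripper(50); p=np.array(readout.state()["eef_pos"])
manip.line_to([*p[:2],200],vel=120); manip.line_to([*p[:2],290],vel=200)
manip.move_pose([514,80,300],quat(0))
w=snap("wrist"); save(w,"w8.png"); np.save("w8.npy",w)
b=block(w); print(b,np.degrees(b[1]))
P,m=handle(w,514,32,60,105,125); print(cv2.minAreaRect(P[:,:2].astype(np.float32)),np.percentile(P[:,2],[5,50,95]))
a=jar(w,622,48,95,29.5); c=jar(w,406,17,106,23); print(a,c,(a[0][0]+c[0][0])/2,readout.state()["clock"])
E
```

```text
(array([514.50158691,  32.59314346]), np.float64(0.1452397511052154), (100.07872772216797, 91.24983215332031)) 8.321624755859375
((513.2771606445312, 32.611968994140625), (78.98323059082031, 17.32954216003418), 7.633928298950195) [108.14085265 117.57174747 119.17104732]
([array([622.2,  48.7]), np.float64(29.4)], array([622.3985  ,  49.058155], dtype=float32), 2143) ([array([406.5,  15.9]), np.float64(23.5)], array([406.56274,  16.36218], dtype=float32), 1324) [514.35  32.3 ] 31.175
```

View pics/w8.png

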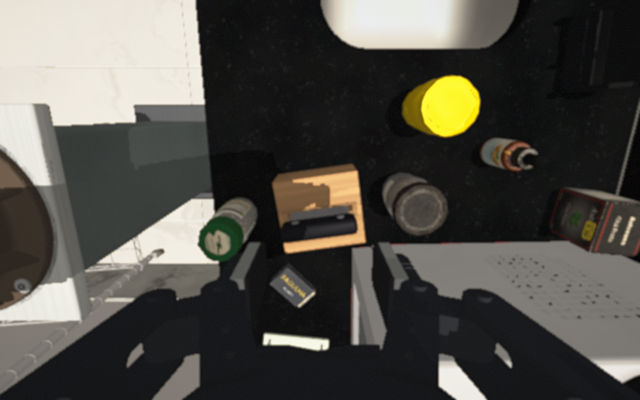

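The scraper stands in the stand at (318,225) px with its handle top at z ≈ 118, so it is fully seated. The stand is within 0.5 mm of the jars' midpoint, and the jars and matchbox have not moved.

```bash
python3 -c "
from h import *
print(manip.close_job())"
```

```text
the job is handed in; nothing more can be done
None
```

The job is handed in at about 31 s of the 67 s allowed: the stand measures within about 0.5 mm of the jars' midpoint and 0.4° of square, the scraper is seated on the slot floor, and the jars, matchbox and cup were left in place.

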